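Feed a flat bar into the bench shear and lock its hold-down

ROBOT

A 6-joint arm with a two-finger parallel gripper is mounted at the origin on the work surface. World frame = base frame: x ahead of the robot, y to its left, z up, the work surface at z = 0. Lengths are in mm, angles in rad, forces in N, time in s.
With the tool pointing down it reaches from about 275 to 1000 mm from the base axis. Payload 8.4 kg.
Tool frame: the origin (TCP) lies midway between the tips of the shut fingers; the grasp point (between the pads) lies 19 mm behind it (r.grip_point_offset is the distance from the TCP to the grasp point, in mm); z points along the fingers, x is the direction in which the jaws open and shut, and the axes are right-handed (so a half turn about z gives the same grasp; the last joint's range is limited). The gripper opens to 85 mm and grips with 20 to 120 N. Pads are 22 mm wide; open, the fingers measure 114 mm over their backs; the gripper's body (76 mm by 85 mm) begins 54 mm behind the grasp point. The pads swing forward as they close: fully open they stand 13 mm farther back than shut.
Start: joints at [-1.183, 0.353, 1.633, -0, 1.155, -0.002], TCP at [237.501, -578.119, 231.281] pointing down, gripper open.
Joint ranges: [-2.63, 2.63], [-0.92, 2.1], [0.06, 2.66], [-1.3, 4.44], [0, 2.69], [-3.02, 3.02]. Speed limits (rad/s): [2.22, 2.22, 2.79, 3.14, 3.14, 3.14].

INTERFACE

Orientations are given as [roll, pitch, yaw] about the fixed x, y, z axes, in that order (R = Rz(yaw) Ry(pitch) Rx(roll)).
In Python, from rig import monitor, vision, sign_off, r gives the robot as it stands.
- The arm moves only by the shell command python3 -m inch 'ROWS' [FORCE]. ROWS is JSON, a list of rows, each an object with "dp": the shift along the tool's x, y, z in mm, a list of three; "angular": the turn, a rotation vector about the tool's x, y, z in rad, a list of three; "fingers": the closure in counts, from 0 (fully open) to 255 (shut). A call has 1 to 12 rows; each row is the pose to reach, as a shift and turn from the pose commanded when the call began, along the tool's axes at that moment; what a row does not reach only later rows make up. A row lasts 1/12 s, in which the tool goes at most 41.7 mm and 7.16 degrees, less where a joint would pass 70% of its speed; a pose out of reach is approached as far as the arm can. A call with a gripper value outside its range is refused whole. The fingers move at their own pace and stop on an object; FORCE is the grip in N (left out, the last holds). Time passes only in rows, so rows that repeat a pose let the fingers close. It gives the time, the measured TCP pose, the force and the opening at its end, in the units of the state.
- monitor.sense(): the state, without advancing time (a new reading comes with each control period).
- vision.grab_frame(name): name is "scene" or "top" or "wrist"; returns (picture, depth): 480x640x3 uint8, blue, green, red; 480x640 float32, mm along the optical axis (not along the pixel's ray), 0 where there is no reading.
- vision.camera_params(name): a dict with "fx", "fy", "cx", "cy" (pixels), "R" (3x3) and "t" (3): a world point X has camera coordinates R X + t. Camera axes: x right, y down, z forward; pixel columns grow to the right and rows downward; lengths in mm; the calibration is good to about 2 mm. A picture is of the moment at which its call begins: read the wrist's pose just before it. camera_params takes no time and is no camera call; for the wrist camera it gives the pose at the moment of the call.
- sign_off(): hands the job in, once; it reports no verdict.
The state is a dict: "clock": time; "qpos": joint angles; "qvel": joint speeds; "joint_efforts": joint torques, N m; "eef_pos": TCP position; "tcp_rot": TCP orientation; "contact_force": force on the tool from outside, world axes, zero at the start; "wrist_torque": the same for the moment, N m; "opening": opening from 0.0 (shut) to 1.0 (fully open).
Only numpy, scipy, OpenCV 4.12 (cv2) and the standard library are available. Lean on these libraries where they do the work, as an engineer would, in place of code of your own. Each camera call takes 0.05 s, during which the arm holds its last target.

TASK

Get the flat bar ready to be cut in the bench shear: push it in under the finger guard with the push stick until it is home against the length stop, without touching the bar with the gripper. Then clamp it by turning the hold-down's lock collar clockwise until its lever stands at the locked mark, and leave the push stick lying on the bench, with the rest of the bench undisturbed.

Things in the scene. Friction and masses are not known exactly. Their poses are not given: they have to be found in the camera images.
- shear: bench flat-bar shear, bolted down: grey-green casting 375 mm long (its y), 170 wide (its x). Origin on the bench under the middle of its clamp bridge. The bar is fed along its -y on a bright bed, top 40 mm above the bench, from y = +170 to -184 mm, between two dark guide strips 12 mm high, inner faces 66 mm apart. Bridge: y +42 to -42, top 85 mm above the bench. Blade beam: y -49 to -79, raised
- slot (a point): middle of the finger guard's low opening, on the bed (40 mm above the bench), in the outer (+y) face of the sheet-steel guard on the bridge's infeed side; the opening is 22 mm high, 100 mm wide. Axes as the shear's: the bar goes in along -y. The guard's folded top lip sticks out 14 mm, 49 mm above the bed
- stop_face (a point): centre of the contact face of the length stop, a dark block 60 mm wide and 30 mm high on the bed, 171 mm past the guard's opening; the point is 5 mm above the bed (half the bar's thickness). Axes as the shear's: the bar arrives along -y
- bar: flat steel bar, 60 wide (its x) x 150 long (its y) x 10 mm thick, about 0.7 kg, lying on the bed between the guide strips; origin at the centre of its underside. At the start its front end is 60 to 105 mm short of the stop and its rear end sticks out of the guard on the infeed side. Home, its rear end is 21 mm inside the guard's opening
- bar_front (a point): centre of the bar's front end face (the end that meets the stop), half-way up. Axes as the bar's, y pointing to its rear
- bar_back (a point): centre of the bar's rear end face (the end to push on), half-way up. Axes as the bar's
- stick_grip (a point): centre of the push stick's upright wooden handle, where to take it: handle 64 mm long (its x), 24 wide (its y), top 66 mm and this point 45 mm above the stick's underside. Its x axis points along the stick to the foot. The stick is plywood, 200 mm long, 28 wide, 14 thick, about 0.14 kg, standing on its flat underside on the bench beyond the infeed end
- stick_tip (a point): centre of the flat front face of the push stick's foot: 130 mm ahead of the handle's centre, 7 mm above the underside; the foot is 46 mm wide and 14 mm high
- collar (a joint): angle of the hold-down's lock collar, rad; grows clockwise seen from above. Starts between 0 and 0.45; locked mark at 1.35; end of thread 1.65. At 1.35 the lever points along the shear's -x (operator's side), over the raised pointer on the bridge that is the locked mark. Stiff: stays where left; turning takes about 4 N at the grip, 5 N when clamping
- collar_axis (a point): point on the collar's vertical axis, 160 mm above the bench. The collar is a dark ridged ring of 74 mm diameter, 93 to 115 mm above the bench, captive on top of the bridge
- collar_grip (a point): on the collar's lever: round upright black grip, 22 mm diameter, from 128 to 180 mm above the bench, 85 mm from the collar's axis; this point is on its centre line, 160 mm above the bench. The lever's 12 mm bar rises from the collar to the grip's foot (top 134 mm above the bench); nothing else of the shear is higher than 125 mm
- pad: round spring-loaded steel hold-down foot of 36 mm diameter under the bridge, driven down 5 mm per rad by the collar; origin at the centre of its underside, 15.5 mm above the bed at collar angle 0. It meets the 10 mm bar at about 1.1 rad
- wrench: open-end/ring wrench lying flat, 190 mm long, 8 mm thick; it lies loose near the push stick (leave it alone); origin at the centre of its underside
- tray: small open sheet-steel catch tray, 130 x 100 x 45 mm, past the outfeed end of the shear, with one offcut in it (leave it alone); origin at the centre of its underside
- offcut: short flat piece of steel, 60 x 50 x 10 mm, lying in the tray (leave it alone); origin at the centre of its underside
- oilcan: round copper oil can with a thin spout, 72 mm diameter, 160 mm tall, to the right on the robot's side (leave it alone); origin at the centre of its underside
- chuck: steel taper tool holder standing nose down, 63 mm diameter, 160 mm tall, near the oil can (leave it alone); origin at the centre of its underside
- hammer: hammer lying flat behind the shear (+x side), 260 mm long (leave it alone); origin at the centre of its underside
- square: engineer's square lying flat, 80 mm stock and 100 mm blade, on the robot's side of the shear (leave it alone); origin at the centre of its underside
- clamp: steel screw clamp lying flat, about 150 x 100 mm (leave it alone); origin at the centre of its underside
Not all that is in view belongs to the job. Leave any pink or red look-alike of the bar alone.

How it is judged:
By the outcome, as a careful person would: the job done as asked, in the order asked, and still so for the second after the job is handed in, with the robot touching nothing.
It also fails if it takes over 64 s, if anything falls off the work surface, if the arm or the gripper's body presses on something with over 40 N, if the wrist force passes 120 N, or if a joint passes its speed limit or range.

## Working session

There is one attempt and no reset: what is moved stays moved. The work goes in short steps, Python scripts to look and compute and a shell command to move; the robot and the scene stay as the last step left them, time stands still between calls to the robot, and variables do not carry over. Pictures are saved under pics/ and viewed, and the job is handed in when it is done.

```bash
ls; mkdir -p pics
python3 - <<'E'
from rig import monitor, vision, r
import cv2,pickle
print(monitor.sense())
for n in ("scene","top","wrist"):
    p=vision.camera_params(n); im,d=vision.grab_frame(n)
    cv2.imwrite(f"pics/{n}0.png",im); pickle.dump((im,d,p),open(f"{n}0.pkl","wb"))
    print(n,p)
E
```

```text
pics
{'clock': 0.0, 'qpos': array([-1.18341817e+00,  3.53642445e-01,  1.63414761e+00, -4.45633589e-05,
        1.15520472e+00, -2.44565331e-03]), 'qvel': array([-1.23771816e-03, -7.36722119e-05,  4.47838160e-04,  4.52220203e-04,
       -9.37326703e-04, -1.01680880e-03]), 'joint_efforts': array([-6.47134984e-04, -6.05268717e+01, -3.42073059e+01,  8.74392049e-05,
        9.50434740e-03,  3.29758983e-06]), 'eef_pos': array([ 237.29318216, -577.67663109,  230.55948156]), 'tcp_rot': array([ 3.14155534e+00,  1.40221376e-03, -1.18095452e+00]), 'contact_force': array([ 0.13918142, -0.42073674, -1.01501546]), 'wrist_torque': array([-0.02588288,  0.03706971,  0.03031375]), 'opening': 0.9947231427149128}
scene {'fx': 477.5236321655494, 'fy': 477.5236321655494, 'cx': 316.52630814144834, 'cy': 241.0522606135172, 'R': array([[-0.15728223,  0.98755017,  0.00264023],
       [ 0.83783538,  0.1348522 , -0.52900545],
       [-0.52277546, -0.08099108, -0.84861432]]), 't': array([ 215.02425086, -383.37506459, 1511.78810583])}
top {'fx': 437.12996495496446, 'fy': 437.12996495496446, 'cx': 313.241285711281, 'cy': 243.52621260605864, 'R': array([[ 2.77190103e-02, -9.99611198e-01,  3.01805616e-03],
       [-9.95389702e-01, -2.78790299e-02, -9.17720074e-02],
       [ 9.18204668e-02, -4.60312805e-04, -9.95775472e-01]]), 't': array([-123.17857095,  507.48399308, 1094.53466244])}
wrist {'fx': 349.6599944985591, 'fy': 349.6599944985591, 'cx': 322.0117331774236, 'cy': 243.11795220032528, 'R': array([[ 0.37910725, -0.92535177, -0.00133884],
       [-0.87497614, -0.35893899,  0.32493008],
       [-0.30115519, -0.12201189, -0.94573709]]), 't': array([-623.70401364,  -40.55953674,  382.01154648])}
```

View pics/scene0.png

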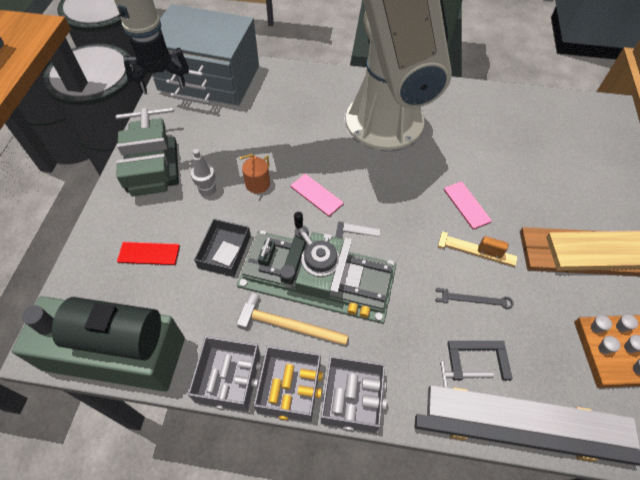

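View pics/top0.png

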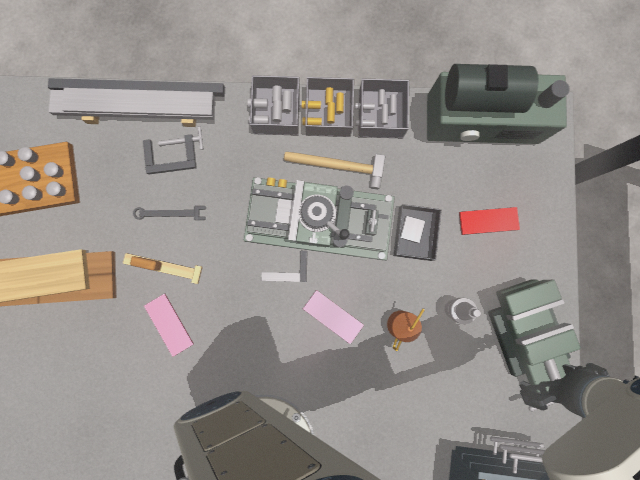

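View pics/wrist0.png

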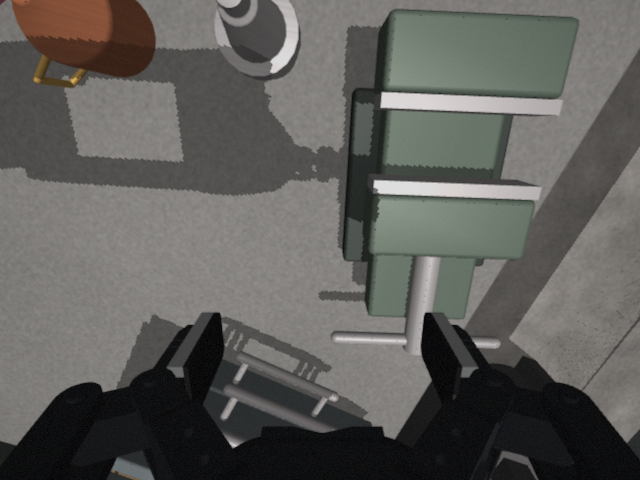

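The top view shows the shear at about (320,220) with infeed to the left, the stick at (123–200, 255–283) with its foot at the right, and the wrench at (170,213). Next I'll zoom in.

```bash
cat > h.py <<'E'
import numpy as np,pickle,cv2
def load(n): return pickle.load(open(n+".pkl","rb"))
def ray(p,u,v,z):
    R,t=p["R"],p["t"]; c=-R.T@t
    d=R.T@np.array([(u-p["cx"])/p["fx"],(v-p["cy"])/p["fy"],1])
    return c+d*(z-c[2])/d[2]
def proj(p,X):
    x=p["R"]@np.array(X,float)+p["t"]; return p["fx"]*x[0]/x[2]+p["cx"],p["fy"]*x[1]/x[2]+p["cy"]
def cloud(d,p):
    v,u=np.mgrid[:480,:640]; z=d
    C=np.stack([(u-p["cx"])/p["fx"]*z,(v-p["cy"])/p["fy"]*z,z],-1)
    return (C-p["t"])@p["R"]
E
python3 - <<'E'
from h import *
im,d,p=load("top0")
cv2.imwrite("pics/t_shear.png",cv2.resize(im[165:275,235:405],None,fx=4.7,fy=4.7,interpolation=cv2.INTER_CUBIC))
cv2.imwrite("pics/t_stick.png",cv2.resize(im[195:295,110:220],None,fx=5.8,fy=5.8,interpolation=cv2.INTER_CUBIC))
im,d,p=load("scene0")
cv2.imwrite("pics/s_shear.png",cv2.resize(im[200:330,235:405],None,fx=4.6,fy=4.6,interpolation=cv2.INTER_CUBIC))
E
```

```text
(no output)
```

View pics/t_shear.png

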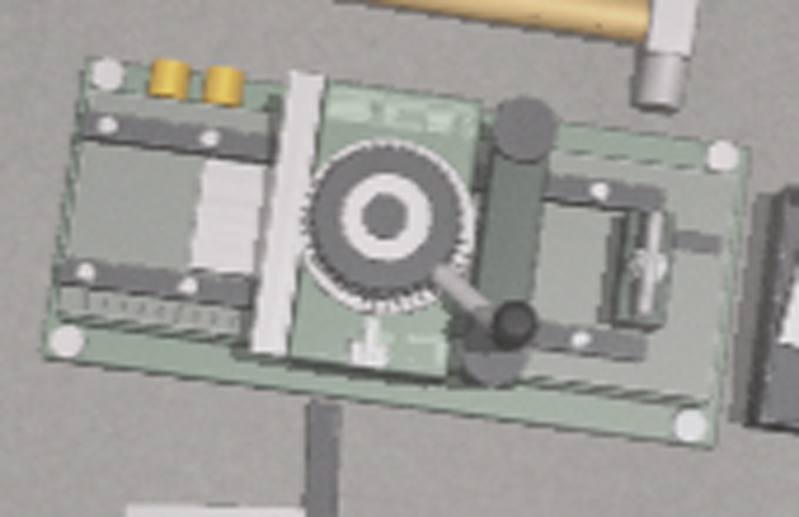

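View pics/t_stick.png

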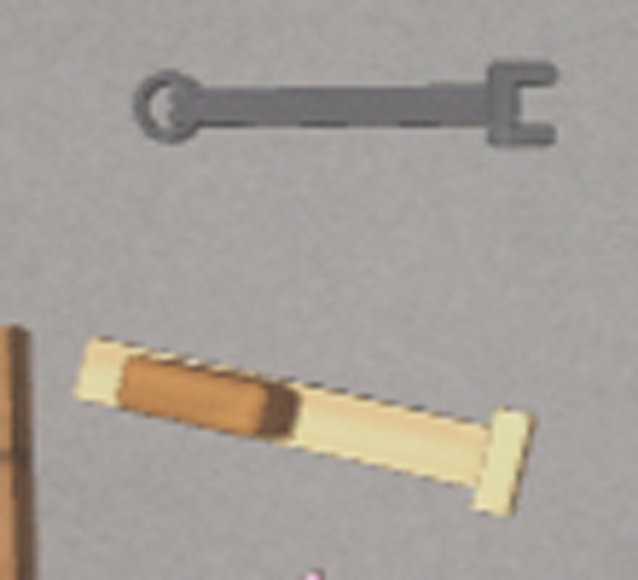

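View pics/s_shear.png

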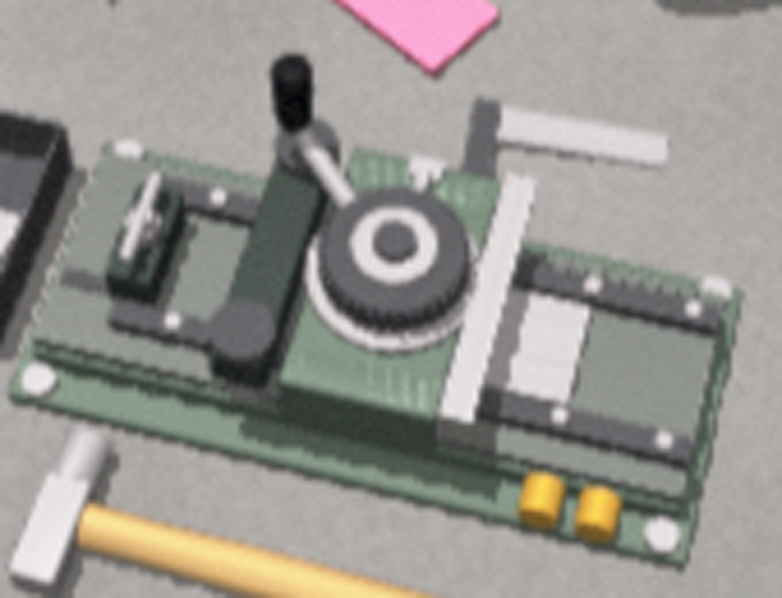

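Run:
```python
from h import *
np.set_printoptions(precision=1,suppress=True)
im,d,p=load("top0"); X=cloud(d,p)
def S(x,y,f=4.7,o=(235,165)): return o[0]+(x+.5)/f-.5,o[1]+(y+.5)/f-.5
def pt(name,x,y,z,f=4.7,o=(235,165)):
    u,v=S(x,y,f,o); print(name,(u,v),"depthpt",X[int(round(v)),int(round(u))],"ray",ray(p,u,v,z))
for n,x,y,z in [("bedcorner",85,118,40),("collarC",385,216,115),("hub",385,216,120),("grip",516,322,180),("barrearR",203,163,50),("barrearL",192,268,50),("barmid",225,215,50),("guardlip a",306,72,89),("guardlip b",270,352,89),("stopL",612,265,70),("pointer",370,350,85),
 ("strip +x far left",85,135,52),("strip -x left",62,262,52),("stripright top",664,200,52),("stripright bot",645,335,52)]: pt(n,x,y,z)
t=(5.8,(110,195))
for n,x,y,z in [("stick rear c1",88,340,14),("rear c2",78,398,14),("foot a",535,413,14),("foot b",512,515,14),("handle rear a",128,360,66),("handle rear b",118,405,66),("handle front a",272,383,66),("handle front b",255,436,66),("wr",170,105,8),("wr2",550,140,8)]: pt(n,x,y,z,*t)
```

```text
bedcorner (252.69148936170214, 189.7127659574468) depthpt [639.6  46.7  50.3] ray [642.5  49.   40. ]
collarC (316.52127659574467, 210.56382978723406) depthpt [ 578.1 -115.6  124.4] ray [ 580.7 -114.5  115. ]
hub (316.52127659574467, 210.56382978723406) depthpt [ 578.1 -115.6  124.4] ray [ 579.9 -114.5  120. ]
grip (344.3936170212766, 233.11702127659572) depthpt [ 521.6 -176.1  178.9] ray [ 521.2 -176.9  180. ]
barrearR (277.79787234042556, 199.2872340425532) depthpt [618.8 -16.9  48.1] ray [617.7 -16.6  50. ]
barrearL (275.45744680851067, 221.62765957446808) depthpt [561.6 -10.5  37.2] ray [560.8 -12.7  50. ]
barmid (282.47872340425533, 210.35106382978722) depthpt [591.  -28.   48.1] ray [589.8 -29.4  50. ]
guardlip a (299.7127659574468, 179.9255319148936) depthpt [679.9 -69.4   3.5] ray [659.5 -71.6  89. ]
guardlip b (292.0531914893617, 239.5) depthpt [511.9 -57.5  87.8] ray [513.  -57.7  89. ]
stopL (364.8191489361702, 220.98936170212767) depthpt [ 570.  -238.3   41.3] ray [ 565.7 -234.4   70. ]
pointer (313.32978723404256, 239.0744680851064) depthpt [ 515.3 -108.1   92.3] ray [ 5
[... 787 characters left out ...]
6551724, 283.37931034482756) depthpt [402.  185.2   4.4] ray [401.1 183.   14. ]
handle rear a (131.6551724137931, 256.6551724137931) depthpt [461.4 335.7  61.9] ray [462.1 334.9  66. ]
handle rear b (129.93103448275863, 264.41379310344826) depthpt [444.1 338.9  63.3] ray [443.  337.9  66. ]
handle front a (156.48275862068965, 260.62068965517244) depthpt [453.6 279.2  53.3] ray [454.  273.6  66. ]
handle front b (153.55172413793105, 269.7586206896552) depthpt [431.3 284.8  47.9] ray [431.5 279.4  66. ]
wr (138.89655172413794, 212.68965517241378) depthpt [580.1 349.4   2.9] ray [580.1 347.6   8. ]
wr2 (204.41379310344828, 218.72413793103448) depthpt [568.5 177.6   6.4] ray [569.1 176.2   8. ]
```

```bash
cat >> h.py <<'E'
from scipy.spatial.transform import Rotation as Ro
def go(xyz,rpy=None):
    from rig import monitor
    s=monitor.sense(); R=Ro.from_euler("xyz",s["tcp_rot"])
    dp=R.inv().apply(np.array(xyz)-s["eef_pos"])
    a=(R.inv()*Ro.from_euler("xyz",rpy)).as_rotvec() if rpy is not None else np.zeros(3)
    print("t",round(s["clock"],2),"pos",s["eef_pos"].round(1),"rpy",s["tcp_rot"].round(3),"F",s["contact_force"].round(1),"op",round(s["opening"],3))
    print("dp",dp.round(1),"ang",a.round(3),"rows>=",np.ceil(max(np.linalg.norm(dp)/41.7,np.degrees(np.linalg.norm(a))/7.16)))
def snap(n,tag):
    from rig import vision
    p=vision.camera_params(n); im,d=vision.grab_frame(n)
    cv2.imwrite(f"pics/{n}_{tag}.png",im); pickle.dump((im,d,p),open(f"{n}_{tag}.pkl","wb"))
E
python3 -c "
from h import *; from math import pi
go([590,80,330],[pi,0,-0.09])"
```

```text
t 0.15 pos [ 237.4 -577.8  230.8] rpy [ 3.142e+00  1.000e-03 -1.181e+00] F [-0.4  0.3 -0. ] op 1.002
dp [-474.5 -576.2  -98.8] ang [-1.000e-03  1.000e-03 -1.091e+00] rows>= 19.0
```

```bash
python3 -m inch '[{"dp":[-40,-48,-20],"angular":[0,0,-0.1],"fingers":0},{"dp":[-474,-576,-99],"angular":[0,0,-1.09],"fingers":0},{"dp":[-474,-576,-99],"angular":[0,0,-1.09],"fingers":0},{"dp":[-474,-576,-99],"angular":[0,0,-1.09],"fingers":0},{"dp":[-474,-576,-99],"angular":[0,0,-1.09],"fingers":0},{"dp":[-474,-576,-99],"angular":[0,0,-1.09],"fingers":0},{"dp":[-474,-576,-99],"angular":[0,0,-1.09],"fingers":0},{"dp":[-474,-576,-99],"angular":[0,0,-1.09],"fingers":0},{"dp":[-474,-576,-99],"angular":[0,0,-1.09],"fingers":0},{"dp":[-474,-576,-99],"angular":[0,0,-1.09],"fingers":0},{"dp":[-474,-576,-99],"angular":[0,0,-1.09],"fingers":0},{"dp":[-474,-576,-99],"angular":[0,0,-1.09],"fingers":0}]'; python3 -c "
from h import *; from math import pi
go([590,80,330],[pi,0,-0.09])"
```

```text
clock: 1.15
eef_pos: [471.7, -140.2, 299.9]
tcp_rot: [3.142, -0.0, -0.091]
contact_force: [1.0, -1.3, 0.7]
opening: 0.996
t 1.15 pos [ 471.7 -140.2  299.9] rpy [ 3.142 -0.    -0.091] F [ 1.  -1.3  0.7] op 0.996
dp [  97.8 -230.   -30.1] ang [ 0.    -0.    -0.001] rows>= 7.0
```

```bash
python3 -m inch '[{"dp":[98,-230,-30],"angular":[0,0,0],"fingers":0},{"dp":[98,-230,-30],"angular":[0,0,0],"fingers":0},{"dp":[98,-230,-30],"angular":[0,0,0],"fingers":0},{"dp":[98,-230,-30],"angular":[0,0,0],"fingers":0},{"dp":[98,-230,-30],"angular":[0,0,0],"fingers":0},{"dp":[98,-230,-30],"angular":[0,0,0],"fingers":0},{"dp":[98,-230,-30],"angular":[0,0,0],"fingers":0},{"dp":[98,-230,-30],"angular":[0,0,0],"fingers":0}]'; python3 -c "
from h import *; from math import pi
snap('wrist','a')
go([447,307,150],[pi,0,-0.183])"
```

```text
clock: 1.82
eef_pos: [590.4, 80.1, 329.1]
tcp_rot: [-3.142, 0.0, -0.088]
contact_force: [-0.0, -0.5, -0.2]
opening: 1.003
t 1.87 pos [589.6  78.6 328.9] rpy [ 3.141e+00  1.000e-03 -8.900e-02] F [-0.7 -1.  -1.1] op 1.001
dp [-162.1 -214.9  179. ] ang [0.001 0.001 0.094] rows>= 8.0
```

View pics/wrist_a.png

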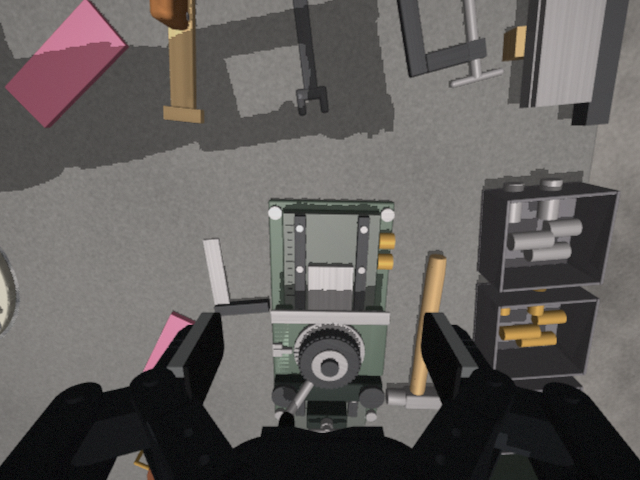

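The wrist view shows the shear upright: strips at x≈300 and 363, bar rear at about (330,264), guard lip at y≈317, collar centre (330,368), stick foot at (183,115).

Run:
```python
from h import *
im,d,p=load("wrist_a")
cv2.imwrite("pics/w_shear.png",cv2.resize(im[190:330,260:405],None,fx=4.2,fy=4.2,interpolation=cv2.INTER_CUBIC))
```

```text
(no output)
```

View pics/w_shear.png

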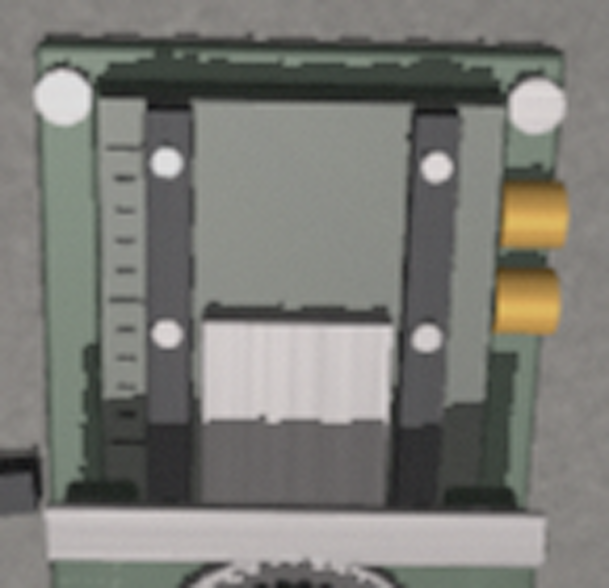

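Run:
```python
from h import *
np.set_printoptions(precision=1,suppress=True)
im,d,p=load("wrist_a"); X=cloud(d,p)
def S(x,y,f=4.2,o=(260,190)): return o[0]+(x+.5)/f-.5,o[1]+(y+.5)/f-.5
P={}
for n,x,y,z in [("stripL far",193,112,52),("stripL near",195,500,52),("stripR far",412,115,52),("stripR near",388,500,52),
 ("bar rearL",203,320,50),("bar rearR",391,324,50),("bar L near",203,420,50),("bar R near",386,420,50),
 ("lip L",47,512,89),("lip R",546,518,89),("bed end L",193,100,40),("bed end R",415,102,40),("base farL",40,50,10),("base farR",560,52,10)]:
    u,v=S(x,y); P[n]=ray(p,u,v,z); print(n,X[int(round(v)),int(round(u))],P[n])
for a,b in [("stripL near","stripL far"),("stripR near","stripR far"),("bar L near","bar rearL")]:
    q=P[b]-P[a]; print(a,"yaw",-np.arctan2(q[0],q[1]))
for a,b in [("lip L","lip R"),("bar rearL","bar rearR"),("bed end L","bed end R")]:
    q=P[b]-P[a]; print(a,"yaw",np.arctan2(q[1],q[0]))
for n,u,v,z in [("collar",330,368,120),("foot L",163,120,14),("foot R",201,123,14),("foot Lb",165,106,14),("foot Rb",200,110,14)]:
    print(n,ray(p,u,v,z))
```

```text
stripL far [568.4  54.6  39.3] [568.8  57.5  52. ]
stripL near [554.9 -77.2  42.1] [556.  -71.1  52. ]
stripR far [634.2  48.   41.6] [633.   50.9  52. ]
stripR near [618.7 -84.3  39.7] [618.2 -76.7  52. ]
bar rearL [564.7 -10.8  47.7] [564.8  -9.6  50. ]
bar rearR [623.3 -16.4  50. ] [622.9 -16.1  50. ]
bar L near [561.3 -44.4  50. ] [561.3 -43.8  50. ]
bar R near [620.  -50.2  48.8] [619.4 -49.   50. ]
lip L [516.6 -49.4  92.1] [515.7 -50.5  89. ]
lip R [662.5 -63.4  92.8] [662.7 -65.6  89. ]
bed end L [568.8  58.3  38.5] [568.3  58.2  40. ]
bed end R [634.8  50.9  37.5] [635.1  51.6  40. ]
base farL [519.5  71.5  13.4] [519.2  71.4  10. ]
base farR [685.9  54.6   4. ] [684.7  56.1  10. ]
stripL near yaw -0.09900303627877638
stripR near yaw -0.11598575095038285
bar L near yaw -0.10179222238199569
lip L yaw -0.1023576940692266
bar rearL yaw -0.1117340435841462
bed end L yaw -0.09797735528207753
collar [ 583.5 -116.5  120. ]
foot L [403.3 185.4  14. ]
foot R [449.4 177.8  14. ]
foot Lb [409.5 201.   14. ]
foot Rb [451.2 192.7  14. ]
```

```bash
python3 -m inch '[{"dp":[-162,-215,150],"angular":[0,0,0.094],"fingers":0},{"dp":[-162,-215,150],"angular":[0,0,0.094],"fingers":0},{"dp":[-162,-215,150],"angular":[0,0,0.094],"fingers":0},{"dp":[-162,-215,150],"angular":[0,0,0.094],"fingers":0},{"dp":[-162,-215,150],"angular":[0,0,0.094],"fingers":0},{"dp":[-162,-215,150],"angular":[0,0,0.094],"fingers":0},{"dp":[-162,-215,150],"angular":[0,0,0.094],"fingers":0},{"dp":[-162,-215,150],"angular":[0,0,0.094],"fingers":0},{"dp":[-162,-215,150],"angular":[0,0,0.094],"fingers":0}]'; python3 -c "
from h import *; from math import pi
snap('wrist','b')
go([447,307,26],[pi,0,-0.183])"
```

```text
clock: 2.62
eef_pos: [445.0, 306.7, 177.4]
tcp_rot: [3.139, 0.003, -0.183]
contact_force: [-0.5, -0.5, -0.4]
opening: 1.001
t 2.67 pos [446.6 306.  178.6] rpy [ 3.139e+00  2.000e-03 -1.840e-01] F [ 0.8 -1.3  0.1] op 1.0
dp [  0.4  -1.4 152.6] ang [ 0.002  0.002 -0.001] rows>= 4.0
```

View pics/wrist_b.png

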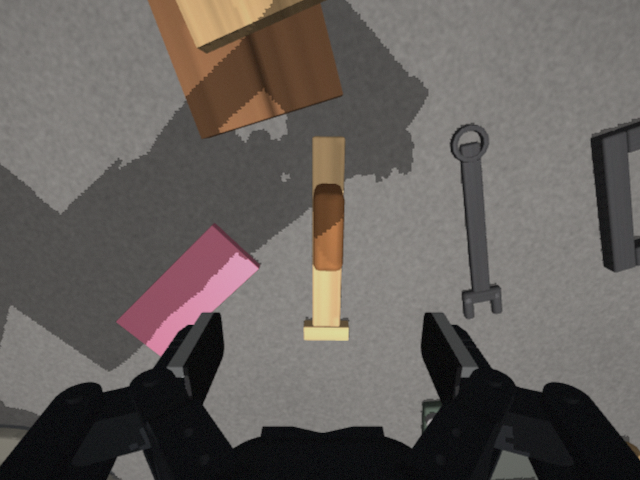

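The stick lies straight up the image, foot at (327,330), handle at (328,227), tail at (328,138).

Run:
```python
from h import *
np.set_printoptions(precision=1,suppress=True)
im,d,p=load("wrist_b"); X=cloud(d,p)
print("cam",-p["R"].T@p["t"], "handle exp",proj(p,[447,307,66]),"tip exp",proj(p,[423.6,179,7]))
hsv=cv2.cvtColor(im,cv2.COLOR_BGR2HSV)
m=(hsv[...,1]>60)&(X[...,2]<20)&(X[...,2]>6)&(np.hypot(X[...,0]-440,X[...,1]-280)<125)
for z0,z1 in[(9,20),(55,75)]:
    m=((X[...,2]>z0)&(X[...,2]<z1)&(hsv[...,1]>60)); m[:, :290]=0; m[:,360:]=0; m[:130]=0;m[350:]=0
    Q=X[m]; (c,sz,a)=cv2.minAreaRect(Q[:,:2].astype(np.float32)); print(m.sum(),c,sz,a,Q.mean(0))
for n,u,v,z in [("tail L",313,137,14),("tail R",345,137,14),("foot fl",304.5,326,14),("foot fr",349,326,14),("foot low l",304.5,340,0),("foot low r",349,340,0),("hand FL",314,269,66),("hand FR",342,269,66),("hRL",315,185,66),("hRR",342,185,66)]:
    print(n,X[int(v),int(u)],ray(p,u,v,z))
```

```text
cam [461.8 390.4 320.1] handle exp (np.float64(323.93806058963077), np.float64(238.92542070174753)) tip exp (np.float64(324.0378516571456), np.float64(338.96431632037337))
3783 (444.333740234375, 279.751953125) (200.02261352539062, 45.03009796142578) 79.47676849365234 [444.2 275.6  14.4]
2371 (450.881103515625, 310.5606994628906) (61.93708038330078, 23.38185691833496) 78.94998931884766 [451.1 312.5  65.3]
tail L [450.8 379.7  -0.3] [451.3 380.2  14. ]
tail R [478.4 374.5  -0.5] [477.7 375.3  14. ]
foot fl [407.  201.2  12. ] [407.8 202.4  14. ]
foot fr [451.6 185.5   0.5] [452.  194.2  14. ]
foot low l [401.7 178.    1.6] [401.9 176.8   0. ]
foot low r [448.8 168.   -0.2] [448.8 168.1   0. ]
hand FL [429.2 262.   13.9] [434.7 283.8  66. ]
hand FR [455.1 251.4   0.7] [456.5 279.8  66. ]
hRL [445.3 340.4  14.2] [448.1 348.8  66. ]
hRR [468.6 336.   14. ] [467.4 345.2  66. ]
```

```bash
python3 -m inch '[{"dp":[2,-4,152],"angular":[0,0,0],"fingers":0},{"dp":[2,-4,152],"angular":[0,0,0],"fingers":0},{"dp":[2,-4,152],"angular":[0,0,0],"fingers":0},{"dp":[2,-4,152],"angular":[0,0,0],"fingers":0},{"dp":[2,-4,152],"angular":[0,0,0],"fingers":0},{"dp":[2,-4,152],"angular":[0,0,0],"fingers":140},{"dp":[2,-4,152],"angular":[0,0,0],"fingers":200},{"dp":[2,-4,152],"angular":[0,0,0],"fingers":255},{"dp":[2,-4,152],"angular":[0,0,0],"fingers":255},{"dp":[2,-4,152],"angular":[0,0,0],"fingers":255},{"dp":[2,-4,152],"angular":[0,0,0],"fingers":255},{"dp":[2,-4,152],"angular":[0,0,0],"fingers":255}]' 70; python3 -c "
from h import *; from math import pi
go([449,308.5,26],[pi,0,-0.183])"
```

```text
clock: 3.67
eef_pos: [451.6, 310.8, 29.2]
tcp_rot: [-3.14, -0.002, -0.184]
contact_force: [-1.2, -1.6, 11.4]
opening: 0.272
t 3.67 pos [451.6 310.8  29.2] rpy [-3.14e+00 -2.00e-03 -1.84e-01] F [-1.2 -1.6 11.4] op 0.272
dp [-2.2  2.8  3.2] ang [-0.002 -0.002 -0.001] rows>= 1.0
```

```bash
python3 -m inch '[{"dp":[0,0,-40],"angular":[0,0,0],"fingers":255},{"dp":[0,0,-80],"angular":[0,0,0],"fingers":255},{"dp":[0,0,-110],"angular":[0,0,0],"fingers":255},{"dp":[0,0,-110],"angular":[0,0,0],"fingers":255},{"dp":[0,0,-110],"angular":[0,0,0],"fingers":255}]'; python3 -c "
from h import *; from math import pi
go([611,149,130],[pi,0,-0.102])"
```

```text
clock: 4.08
eef_pos: [451.7, 311.2, 139.8]
tcp_rot: [-3.138, -0.003, -0.185]
contact_force: [-1.1, -0.0, -2.4]
opening: 0.275
t 4.08 pos [451.7 311.2 139.8] rpy [-3.138e+00 -3.000e-03 -1.850e-01] F [-1.1 -0.  -2.4] op 0.275
dp [186.3 130.2  10. ] ang [-0.003 -0.003 -0.083] rows>= 6.0
```

```bash
python3 -m inch '[{"dp":[30,21,0],"angular":[0,0,-0.02],"fingers":255},{"dp":[65,45,0],"angular":[0,0,-0.04],"fingers":255},{"dp":[100,70,3],"angular":[0,0,-0.06],"fingers":255},{"dp":[130,91,6],"angular":[0,0,-0.083],"fingers":255},{"dp":[160,112,8],"angular":[0,0,-0.083],"fingers":255},{"dp":[180,126,10],"angular":[0,0,-0.083],"fingers":255},{"dp":[186,130,10],"angular":[0,0,-0.083],"fingers":255},{"dp":[186,130,10],"angular":[0,0,-0.083],"fingers":255}]'; python3 -c "
from h import *; from math import pi
snap('top','c');snap('wrist','c')
go([611,149,72],[pi,0,-0.102])
im,d,p=load('top_c'); cv2.imwrite('pics/topc_crop.png',cv2.resize(im[150:280,180:400],None,fx=3.6,fy=3.6,interpolation=cv2.INTER_CUBIC))"
```

```text
clock: 4.75
eef_pos: [609.6, 146.6, 125.7]
tcp_rot: [3.141, 0.002, -0.104]
contact_force: [-0.3, -0.2, -0.9]
opening: 0.273
t 4.85 pos [608.2 148.6 126.3] rpy [ 3.141e+00  3.000e-03 -1.020e-01] F [-1.  -0.1 -1.2] op 0.27
dp [ 2.9 -0.7 54.3] ang [ 0.     0.003 -0.   ] rows>= 2.0
```

View pics/wrist_c.png

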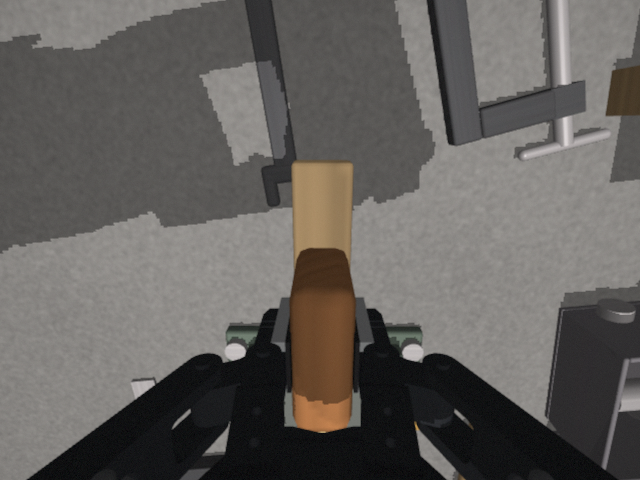

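View pics/topc_crop.png

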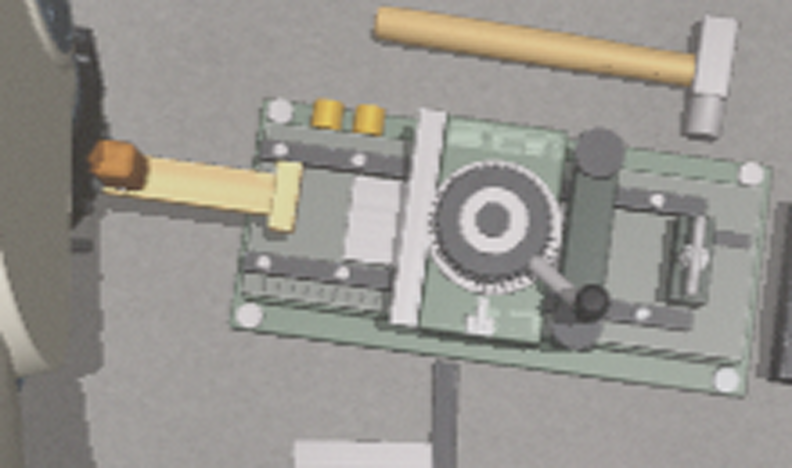

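Run:
```python
from h import *
im,d,p=load("top_c"); X=cloud(d,p)
def S(x,y,f=3.6,o=(180,150)): return o[0]+(x+.5)/f-.5,o[1]+(y+.5)/f-.5
O=np.array([584.4,-114.2]); a=-.102; ex=np.array([np.cos(a),np.sin(a)]); ey=np.array([-np.sin(a),np.cos(a)])
for n,x,y,z in [("f1",301,165,111),("f2",292,230,111),("b1",278,160,111),("b2",268,228,111),("bar1",352,177,50),("bar2",345,262,50),("lip1",416,110,89),("lip2",390,318,89),("collar",492,219,125)]:
    u,v=S(x,y); q=ray(p,u,v,z); print(n,X[int(round(v)),int(round(u))].round(1),q.round(1),"local",((q[:2]-O)@ex).round(1),((q[:2]-O)@ey).round(1))
```

```text
f1 [615.8  14.1 108.3] [614.1  13.2 111. ] local 16.6 129.7
f2 [570.4  17.5 104.9] [570.6  17.4 111. ] local -27.2 129.5
b1 [629.5  36.2  51. ] [617.1  28.5 111. ] local 18.0 145.3
b2 [582.5  43.1  41.1] [571.4  33.3 111. ] local -27.9 145.4
bar1 [620.6 -13.6  38.5] [618.9 -15.6  50. ] local 24.3 101.6
bar2 [561.1 -10.8  40.3] [558.8 -12.8  50. ] local -35.8 98.2
lip1 [ 6.802e+02 -5.610e+01  6.000e-01] [658.5 -60.7  89. ] local 68.3 60.8
lip2 [522.4 -44.4  30.8] [516.4 -47.7  89. ] local -74.4 59.2
collar [ 580.4 -113.2  124.7] [ 579.2 -114.   125. ] local -5.2 -0.3
```

```bash
python3 -m inch '[{"dp":[1,0,30],"angular":[0,0,0],"fingers":255},{"dp":[1,0,46],"angular":[0,0,0],"fingers":255},{"dp":[1,0,54],"angular":[0,0,0],"fingers":255},{"dp":[1,0,54],"angular":[0,0,0],"fingers":255},{"dp":[1,0,54],"angular":[0,0,0],"fingers":255}]'; python3 -c "
from h import *; from math import pi
snap('scene','d')
go([600,37,72],[pi,0,-0.102])
im,d,p=load('scene_d'); cv2.imwrite('pics/scened_crop.png',cv2.resize(im[200:340,235:455],None,fx=3.6,fy=3.6,interpolation=cv2.INTER_CUBIC))"
```

```text
clock: 5.27
eef_pos: [609.9, 149.1, 73.6]
tcp_rot: [3.141, 0.001, -0.101]
contact_force: [0.1, 0.1, -1.8]
opening: 0.273
t 5.32 pos [610.6 149.1  74.3] rpy [-3.141e+00 -1.000e-03 -1.010e-01] F [ 0.1  0.3 -1. ] op 0.272
dp [  0.7 112.6   2.3] ang [-0.    -0.001  0.001] rows>= 3.0
```

View pics/scened_crop.png

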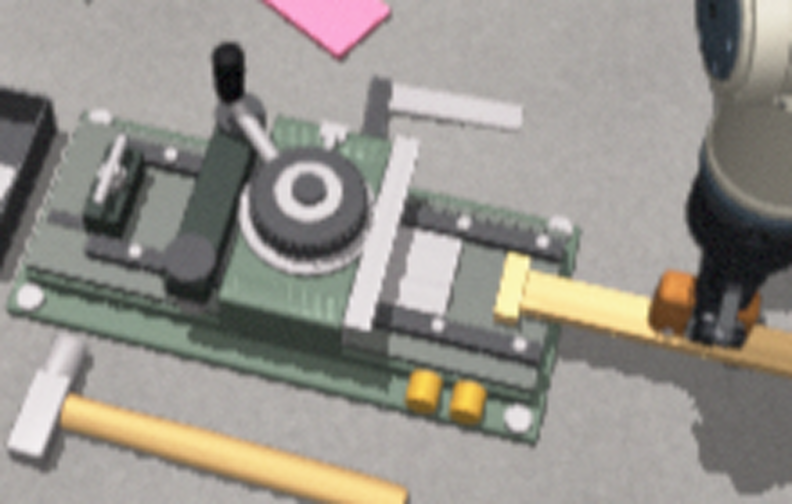

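```bash
python3 -m inch '[{"dp":[0,8,1],"angular":[0,0,0],"fingers":255},{"dp":[0,16,2.5],"angular":[0,0,0],"fingers":255},{"dp":[0,22,2.5],"angular":[0,0,0],"fingers":255},{"dp":[0,27,2.5],"angular":[0,0,0],"fingers":255},{"dp":[0,32,2.5],"angular":[0,0,0],"fingers":255},{"dp":[0,38,2.5],"angular":[0,0,0],"fingers":255},{"dp":[0,44,2.5],"angular":[0,0,0],"fingers":255},{"dp":[0,50,2.5],"angular":[0,0,0],"fingers":255}]'; python3 -c "
from h import *; from math import pi
snap('scene','e');snap('top','e')
go([600,37,72],[pi,0,-0.102])
im,d,p=load('scene_e'); a=cv2.resize(im[200:340,235:455],None,fx=2.6,fy=2.6,interpolation=cv2.INTER_CUBIC)
im,d,p=load('top_e'); b=cv2.resize(im[150:240,180:400],None,fx=2.6,fy=2.6,interpolation=cv2.INTER_CUBIC)
cv2.imwrite('pics/e.png',np.vstack([a,b]))"
```

```text
clock: 5.98
eef_pos: [606.2, 98.8, 71.7]
tcp_rot: [-3.14, -0.001, -0.103]
contact_force: [1.2, 5.6, 0.2]
opening: 0.276
t 6.08 pos [605.8  97.8  71.5] rpy [-3.141e+00 -1.000e-03 -1.030e-01] F [ 1.1 -0.3 -1.9] op 0.271
dp [ 0.5 61.  -0.6] ang [-0.    -0.001 -0.001] rows>= 2.0
```

View pics/e.png

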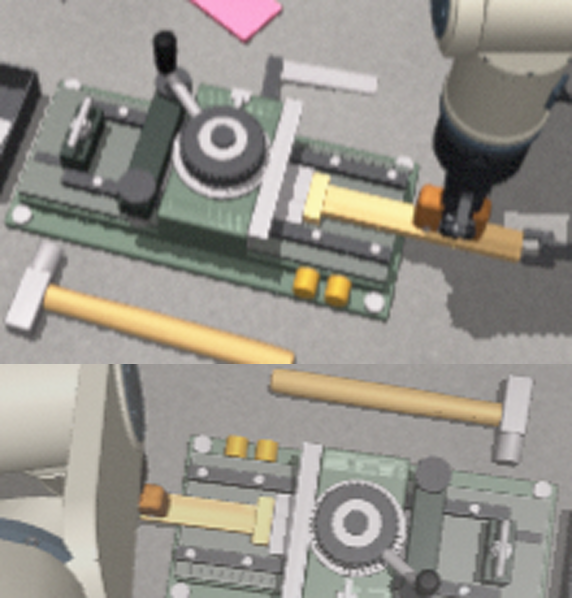

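```bash
python3 -m inch '[{"dp":[0,6,0],"angular":[0,0,0],"fingers":255},{"dp":[0,12,0],"angular":[0,0,0],"fingers":255},{"dp":[0,18,0],"angular":[0,0,0],"fingers":255},{"dp":[0,24,0],"angular":[0,0,0],"fingers":255},{"dp":[0,30,0],"angular":[0,0,0],"fingers":255},{"dp":[0,36,0],"angular":[0,0,0],"fingers":255},{"dp":[0,42,0],"angular":[0,0,0],"fingers":255},{"dp":[0,46,0],"angular":[0,0,0],"fingers":255},{"dp":[0,49,0],"angular":[0,0,0],"fingers":255},{"dp":[0,51,0],"angular":[0,0,0],"fingers":255}]'; python3 -c "
from h import *; from math import pi
go([600,37,72],[pi,0,-0.102])"
```

```text
clock: 6.92
eef_pos: [600.7, 48.1, 71.4]
tcp_rot: [-3.141, -0.001, -0.102]
contact_force: [0.9, 6.4, 2.0]
opening: 0.275
t 6.92 pos [600.7  48.1  71.4] rpy [-3.141e+00 -1.000e-03 -1.020e-01] F [0.9 6.4 2. ] op 0.275
dp [ 0.5 11.1 -0.6] ang [-0.001 -0.001 -0.   ] rows>= 1.0
```

```bash
python3 -m inch '[{"dp":[0,1.5,0],"angular":[0,0,0],"fingers":255},{"dp":[0,3,0],"angular":[0,0,0],"fingers":255},{"dp":[0,4.5,0],"angular":[0,0,0],"fingers":255},{"dp":[0,6,0],"angular":[0,0,0],"fingers":255}]'; python3 -m inch '[{"dp":[0,1,0],"angular":[0,0,0],"fingers":255},{"dp":[0,2,0],"angular":[0,0,0],"fingers":255}]';  python3 -m inch '[{"dp":[0,1,0],"angular":[0,0,0],"fingers":255}]'
```

```text
clock: 7.25
eef_pos: [600.1, 42.4, 71.4]
tcp_rot: [-3.14, -0.001, -0.102]
contact_force: [1.4, 6.6, 0.5]
opening: 0.271
clock: 7.42
eef_pos: [600.1, 40.8, 71.5]
tcp_rot: [-3.14, -0.001, -0.103]
contact_force: [0.7, 12.4, 3.8]
opening: 0.269
clock: 7.5
eef_pos: [600.2, 40.7, 71.7]
tcp_rot: [-3.138, -0.001, -0.103]
contact_force: [-0.0, 18.1, 6.6]
opening: 0.271
```

```bash
python3 -m inch '[{"dp":[0,1,0],"angular":[0,0,0],"fingers":255},{"dp":[0,1,0],"angular":[0,0,0],"fingers":255}]'; python3 -c "
from h import *; from math import pi
snap('scene','f');snap('top','f')
im,d,p=load('scene_f'); a=cv2.resize(im[200:340,235:455],None,fx=2.6,fy=2.6,interpolation=cv2.INTER_CUBIC)
im,d,p=load('top_f'); b=cv2.resize(im[160:260,200:420],None,fx=2.6,fy=2.6,interpolation=cv2.INTER_CUBIC)
cv2.imwrite('pics/f.png',np.hstack([a,np.vstack([b,0*a[:a.shape[0]-b.shape[0]]])])[:, :]) ; cv2.imwrite('pics/f.png',np.vstack([a[:300],b]))
go([600,37,72],[pi,0,-0.102])"
```

```text
clock: 7.67
eef_pos: [600.2, 40.6, 72.0]
tcp_rot: [-3.137, -0.002, -0.104]
contact_force: [-0.6, 18.7, 4.5]
opening: 0.271
t 7.77 pos [600.2  40.6  72. ] rpy [-3.137e+00 -1.000e-03 -1.030e-01] F [ 0.2 17.4  5.5] op 0.272
dp [ 0.2  3.6 -0.1] ang [-0.004 -0.001 -0.001] rows>= 1.0
```

View pics/f.png

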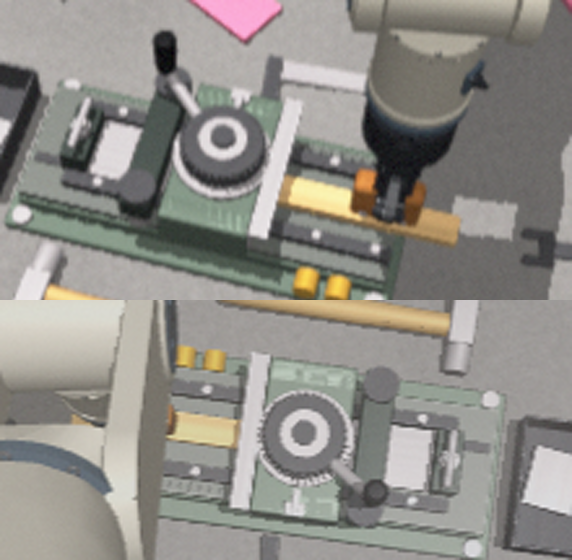

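```bash
python3 -m inch '[{"dp":[0,-6,0],"angular":[0,0,0],"fingers":255},{"dp":[0,-20,0],"angular":[0,0,0],"fingers":255},{"dp":[0,-45,0],"angular":[0,0,0],"fingers":255},{"dp":[0,-75,0],"angular":[0,0,0],"fingers":255},{"dp":[0,-105,-5],"angular":[0,0,0],"fingers":255},{"dp":[0,-125,-30],"angular":[0,0,0],"fingers":255},{"dp":[0,-135,-60],"angular":[0,0,0],"fingers":255},{"dp":[0,-135,-68],"angular":[0,0,0],"fingers":255},{"dp":[0,-135,-68],"angular":[0,0,0],"fingers":255}]'; python3 -c "
from h import *; from math import pi
snap('top','g');snap('scene','g')
im,d,p=load('top_g'); b=cv2.resize(im[170:260,290:420],None,fx=6,fy=6,interpolation=cv2.INTER_CUBIC)
cv2.imwrite('pics/g.png',b)
go([451.6,310.8,135],[pi,0,-0.184])"
```

```text
clock: 8.52
eef_pos: [614.6, 173.3, 141.5]
tcp_rot: [-3.14, -0.004, -0.101]
contact_force: [0.7, -1.1, -0.9]
opening: 0.277
t 8.62 pos [612.4 171.6 138.3] rpy [ 3.141e+00  1.000e-03 -1.020e-01] F [-0.4 -1.5 -1.2] op 0.272
dp [-174.2 -122.1    3.3] ang [0.001 0.001 0.082] rows>= 6.0
```

View pics/g.png

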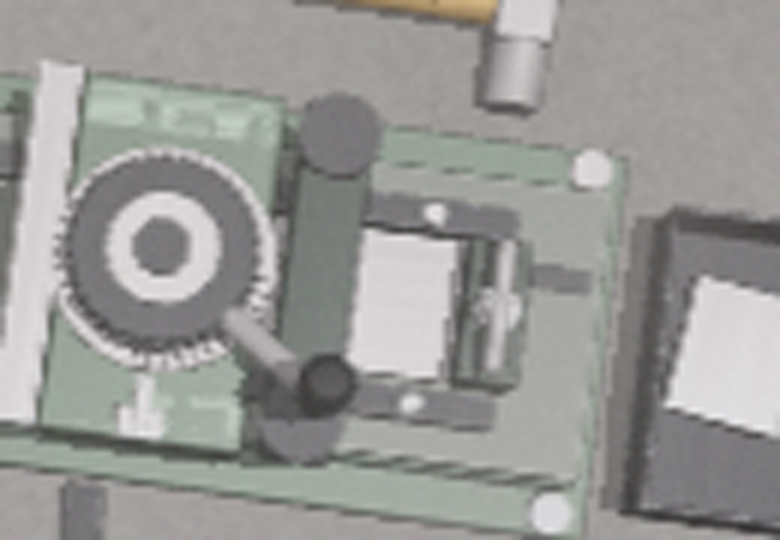

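Run:
```python
from h import *
im,d,p=load("top_g"); X=cloud(d,p)
def S(x,y,f=6,o=(290,170)): return o[0]+(x+.5)/f-.5,o[1]+(y+.5)/f-.5
O=np.array([584.4,-114.2]); a=-.102; ex=np.array([np.cos(a),np.sin(a)]); ey=np.array([-np.sin(a),np.cos(a)])
for n,x,y,z in [("bar1",460,243,50),("bar2",445,376,50),("stop1",475,240,70),("stop2",460,385,70),("stop1b",467,240,70),("stop2b",452,385,70),("grip",327,383,180),("collar",163,246,125)]:
    u,v=S(x,y); q=ray(p,u,v,z); print(n,X[int(round(v)),int(round(u))].round(1),q.round(1),"local",((q[:2]-O)@ex).round(1),((q[:2]-O)@ey).round(1))
q=np.array([40.]); 
print((im[170+38:170+60,290+68:290+82]).mean(2).astype(int)[10])
```

```text
bar1 [ 596.9 -239.5   48.7] [ 596.5 -239.9   50. ] local 24.8 -123.9
bar2 [ 541.  -235.4   48.3] [ 540.2 -234.6   50. ] local -31.8 -124.3
stop1 [ 593.6 -244.5   68.6] [ 594.4 -243.7   70. ] local 23.1 -127.8
stop2 [ 536.2 -240.6   47.5] [ 534.2 -238.5   70. ] local -37.3 -128.8
stop1b [ 596.9 -242.    48.7] [ 594.3 -240.4   70. ] local 22.7 -124.5
stop2b [ 536.4 -238.4   45.2] [ 534.1 -235.2   70. ] local -37.7 -125.5
grip [ 521.1 -175.8  182.7] [ 520.6 -176.2  180. ] local -57.2 -68.2
collar [ 578.7 -115.6  121. ] [ 579. -115.  125.] local -5.3 -1.4
[214 213 213 213 214 212 200 149 149  83 118 124 148 182]
```

```bash
python3 -m inch '[{"dp":[-30,-21,0],"angular":[0,0,0.02],"fingers":255},{"dp":[-62,-43,0],"angular":[0,0,0.04],"fingers":255},{"dp":[-95,-66,0],"angular":[0,0,0.06],"fingers":255},{"dp":[-128,-89,0],"angular":[0,0,0.082],"fingers":255},{"dp":[-156,-109,0],"angular":[0,0,0.082],"fingers":255},{"dp":[-170,-119,10],"angular":[0,0,0.082],"fingers":255},{"dp":[-174,-122,40],"angular":[0,0,0.082],"fingers":255},{"dp":[-174,-122,70],"angular":[0,0,0.082],"fingers":255},{"dp":[-174,-122,90],"angular":[0,0,0.082],"fingers":255},{"dp":[-174,-122,95],"angular":[0,0,0.082],"fingers":255},{"dp":[-174,-122,95],"angular":[0,0,0.082],"fingers":255}]'; python3 -c "
from h import *; from math import pi
go([451.6,310.8,29.5],[pi,0,-0.184])"
```

```text
clock: 9.53
eef_pos: [450.6, 309.3, 41.5]
tcp_rot: [3.138, 0.004, -0.185]
contact_force: [0.4, -0.9, -0.7]
opening: 0.275
t 9.53 pos [450.6 309.3  41.5] rpy [ 3.138  0.004 -0.185] F [ 0.4 -0.9 -0.7] op 0.275
dp [ 0.7 -1.7 12. ] ang [ 0.004  0.004 -0.001] rows>= 1.0
```

```bash
python3 -m inch '[{"dp":[0,0,4],"angular":[0,0,0],"fingers":255},{"dp":[0,0,8],"angular":[0,0,0],"fingers":255},{"dp":[0,0,11],"angular":[0,0,0],"fingers":255},{"dp":[0,0,12],"angular":[0,0,0],"fingers":255},{"dp":[0,0,12],"angular":[0,0,0],"fingers":255}]'
```

```text
clock: 9.95
eef_pos: [452.6, 311.2, 32.4]
tcp_rot: [-3.141, -0.0, -0.184]
contact_force: [0.2, -1.4, -1.5]
opening: 0.271
```

```bash
python3 -m inch '[{"dp":[0,0,1],"angular":[0,0,0],"fingers":255},{"dp":[0,0,2],"angular":[0,0,0],"fingers":255},{"dp":[0,0,2],"angular":[0,0,0],"fingers":255}]';python3 -m inch '[{"dp":[0,0,1],"angular":[0,0,0],"fingers":255},{"dp":[0,0,1],"angular":[0,0,0],"fingers":255}]'
```

```text
clock: 10.2
eef_pos: [452.4, 311.2, 30.1]
tcp_rot: [-3.141, -0.0, -0.184]
contact_force: [-0.5, 0.4, -1.0]
opening: 0.271
clock: 10.37
eef_pos: [452.5, 311.3, 29.3]
tcp_rot: [-3.141, -0.0, -0.184]
contact_force: [-0.9, -0.9, 0.5]
opening: 0.276
```

```bash
python3 -m inch '[{"dp":[0,0,0],"angular":[0,0,0],"fingers":150},{"dp":[0,0,0],"angular":[0,0,0],"fingers":80},{"dp":[0,0,0],"angular":[0,0,0],"fingers":0},{"dp":[0,0,0],"angular":[0,0,0],"fingers":0},{"dp":[0,0,0],"angular":[0,0,0],"fingers":0},{"dp":[0,0,0],"angular":[0,0,0],"fingers":0},{"dp":[0,0,-20],"angular":[0,0,0],"fingers":0},{"dp":[0,0,-60],"angular":[0,0,0],"fingers":0},{"dp":[0,0,-100],"angular":[0,0,0],"fingers":0},{"dp":[0,0,-140],"angular":[0,0,0],"fingers":0},{"dp":[0,0,-180],"angular":[0,0,0],"fingers":0},{"dp":[0,0,-220],"angular":[0,0,0],"fingers":0}]'; python3 -c "
from h import *; from math import pi
snap('wrist','h')
go([525,-176,260],[pi,0,-0.76])"
```

```text
clock: 11.37
eef_pos: [452.0, 310.9, 251.2]
tcp_rot: [-3.141, -0.0, -0.184]
contact_force: [0.4, 0.4, -0.1]
opening: 1.0
t 11.42 pos [455.2 313.1 259.3] rpy [-3.134 -0.008 -0.184] F [2.4 1.1 5.4] op 0.997
dp [158.1 468.1  -3.1] ang [-0.01  -0.005  0.576] rows>= 12.0
```

View pics/wrist_h.png

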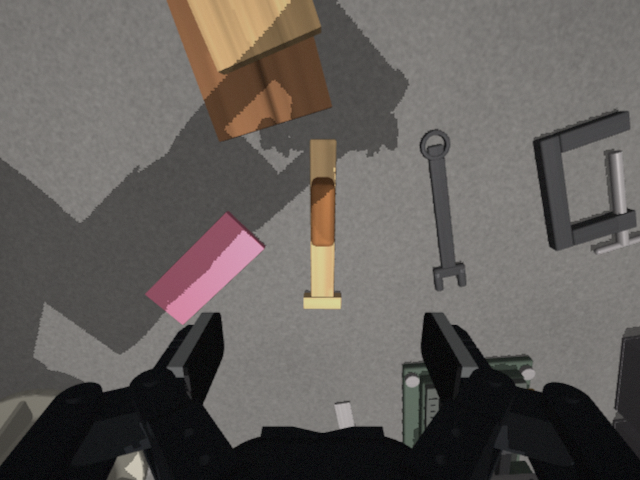

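The stick is back flat on the bench: foot at (322,302), tail at (323,145), wrench undisturbed. Now I'll move over the lever.

```bash
python3 -m inch '[{"dp":[158,468,-30],"angular":[0,0,0.576],"fingers":0},{"dp":[158,468,-30],"angular":[0,0,0.576],"fingers":0},{"dp":[158,468,-30],"angular":[0,0,0.576],"fingers":0},{"dp":[158,468,-30],"angular":[0,0,0.576],"fingers":0},{"dp":[158,468,-30],"angular":[0,0,0.576],"fingers":0},{"dp":[158,468,-30],"angular":[0,0,0.576],"fingers":0},{"dp":[158,468,-30],"angular":[0,0,0.576],"fingers":0},{"dp":[158,468,-30],"angular":[0,0,0.576],"fingers":0},{"dp":[158,468,-30],"angular":[0,0,0.576],"fingers":0},{"dp":[158,468,-30],"angular":[0,0,0.576],"fingers":0},{"dp":[158,468,-30],"angular":[0,0,0.576],"fingers":0},{"dp":[158,468,-30],"angular":[0,0,0.576],"fingers":0}]'; python3 -m inch '[{"dp":[0,0,0],"angular":[0,0,0],"fingers":0},{"dp":[0,0,0],"angular":[0,0,0],"fingers":0}]'; python3 -c "
from h import *; from math import pi
snap('wrist','i')
go([525,-176,230],[pi,0,-0.76])"
```

```text
clock: 12.42
eef_pos: [521.9, -180.5, 279.1]
tcp_rot: [3.142, -0.001, -0.761]
contact_force: [1.0, -0.2, 0.8]
opening: 1.002
clock: 12.58
eef_pos: [521.9, -179.6, 278.6]
tcp_rot: [3.141, 0.0, -0.763]
contact_force: [0.9, 0.3, 0.0]
opening: 1.003
t 12.63 pos [ 521.7 -178.2  278.5] rpy [ 3.142e+00  1.000e-03 -7.620e-01] F [-0.2 -0.1 -0.7] op 1.004
dp [ 0.9 -3.9 48.5] ang [ 0.     0.001 -0.002] rows>= 2.0
```

View pics/wrist_i.png

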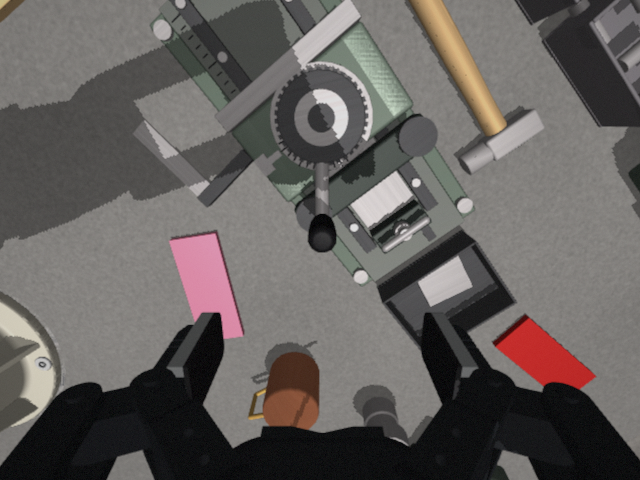

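Run:
```python
from h import *
im,d,p=load("wrist_i"); X=cloud(d,p)
sub=np.zeros((480,640),bool); sub[200:260,295:350]=1
m=sub&(X[...,2]>174)&(X[...,2]<190); Q=X[m]; v,u=np.nonzero(m)
print("top",m.sum(),Q.mean(0).round(1),(Q.min(0)+Q.max(0))/2,np.ptp(Q,0), "px",u.mean(),v.mean(), ray(p,u.mean(),v.mean(),180))
m=(X[...,2]>110)&(X[...,2]<128);m[:50]=0;m[180:]=0;m[:,:250]=0;m[:,390:]=0
Q=X[m]; c,r=cv2.minEnclosingCircle(Q[:,:2].astype(np.float32)); print("collar",c,r,Q.mean(0))
# bar/stop
cv2.imwrite("pics/i_crop.png",cv2.resize(im[150:270,300:440],None,fx=5.5,fy=5.5,interpolation=cv2.INTER_CUBIC))
```

```text
top 638 [ 525.8 -175.7  179.3] [ 525.12502879 -176.67738859  178.0453585 ] [21.34782961 21.49542734  8.05106964] px 322.19435736677116 238.5501567398119 [ 525.98256143 -175.56348188  180.        ]
collar (579.617919921875, -119.32958221435547) 44.34138107299805 [ 582.98262982 -115.04853878  116.86656163]
```

View pics/i_crop.png

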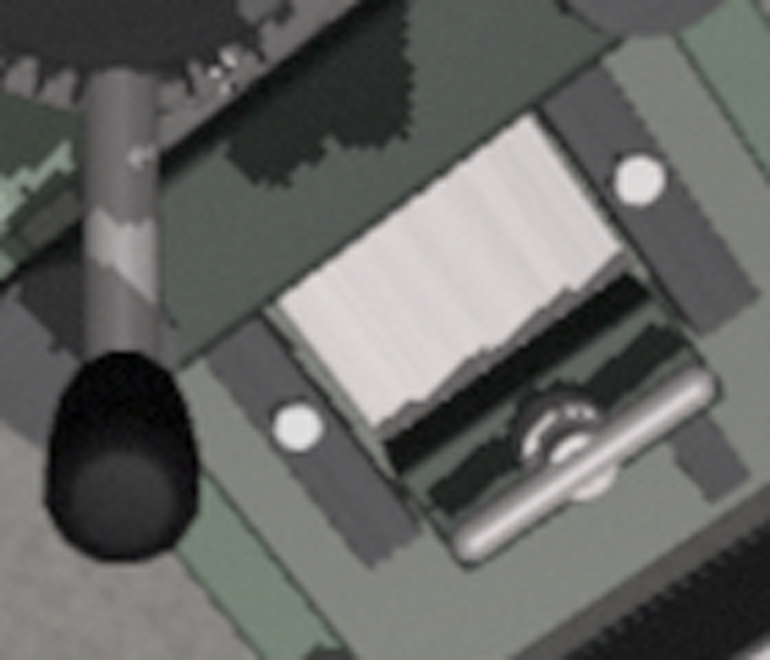

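```bash
python3 -c "
from h import *; from math import pi
go([525.8,-175.8,144],[pi,0,-0.76])"
```

```text
t 12.63 pos [ 521.7 -178.2  278.5] rpy [ 3.142e+00  1.000e-03 -7.620e-01] F [-0.2 -0.1 -0.7] op 1.004
dp [  1.4  -4.6 134.5] ang [ 0.     0.001 -0.002] rows>= 4.0
```

```bash
python3 -m inch '[{"dp":[1.4,-4.6,40],"angular":[0,0,0],"fingers":0},{"dp":[1.4,-4.6,80],"angular":[0,0,0],"fingers":0},{"dp":[1.4,-4.6,110],"angular":[0,0,0],"fingers":0},{"dp":[1.4,-4.6,130],"angular":[0,0,0],"fingers":0},{"dp":[1.4,-4.6,134],"angular":[0,0,0],"fingers":0},{"dp":[1.4,-4.6,134],"angular":[0,0,0],"fingers":0},{"dp":[1.4,-4.6,134],"angular":[0,0,0],"fingers":0}]';python3 -c "
from h import *; from math import pi
go([525.8,-175.8,144],[pi,0,-0.76])"
```

```text
clock: 13.22
eef_pos: [526.9, -174.8, 146.1]
tcp_rot: [-3.141, -0.001, -0.759]
contact_force: [0.4, -0.2, 0.4]
opening: 0.999
t 13.22 pos [ 526.9 -174.8  146.1] rpy [-3.141e+00 -1.000e-03 -7.590e-01] F [ 0.4 -0.2  0.4] op 0.999
dp [-0.1  1.5  2.1] ang [-0.001 -0.001  0.001] rows>= 1.0
```

```bash
python3 -m inch '[{"dp":[0,1,1],"angular":[0,0,0],"fingers":150},{"dp":[0,1,1],"angular":[0,0,0],"fingers":255},{"dp":[0,1,1],"angular":[0,0,0],"fingers":255},{"dp":[0,1,1],"angular":[0,0,0],"fingers":255},{"dp":[0,1,1],"angular":[0,0,0],"fingers":255},{"dp":[0,1,1],"angular":[0,0,0],"fingers":255},{"dp":[0,1,1],"angular":[0,0,0],"fingers":255}]' 50;python3 -c "
from h import *; from math import pi
from rig import monitor
s=monitor.sense(); O=np.array([584.2,-114.4]); e=s['eef_pos']; R=Ro.from_euler('xyz',s['tcp_rot'])
v=e[:2]-O; print('r',np.hypot(*v))
th0=np.arctan2(v[1],v[0]); tgt=np.arctan2(np.sin(np.pi-.102),np.cos(np.pi-.102)); turn=(th0-tgt)%(2*np.pi); print('turn',turn)
for k in range(1,13):
    a=-turn*k/12; c,s_=np.cos(a),np.sin(a); w=O+np.array([[c,-s_],[s_,c]])@v
    print(k,R.inv().apply([w[0]-e[0],w[1]-e[1],0]).round(1),'angz',round(-a,3))
go([499.8,-105.5,146])"
```

```text
clock: 13.8
eef_pos: [525.7, -176.3, 144.7]
tcp_rot: [-3.141, -0.0, -0.76]
contact_force: [-1.4, 0.1, 6.1]
opening: 0.233
r 85.1686750601175
turn 0.9152141749238183
1 [-6.5 -0.2 -0. ] angz 0.076
2 [-12.9  -1.   -0. ] angz 0.153
3 [-19.3  -2.2  -0. ] angz 0.229
4 [-25.6  -3.9  -0. ] angz 0.305
5 [-31.7  -6.   -0. ] angz 0.381
6 [-37.6  -8.7  -0. ] angz 0.458
7 [-43.4 -11.7  -0. ] angz 0.534
8 [-48.8 -15.2  -0. ] angz 0.61
9 [-54.  -19.2  -0. ] angz 0.686
10 [-58.9 -23.4  -0. ] angz 0.763
11 [-63.4 -28.1  -0. ] angz 0.839
12 [-67.6 -33.1  -0. ] angz 0.915
t 13.8 pos [ 525.7 -176.3  144.7] rpy [-3.141 -0.    -0.76 ] F [-1.4  0.1  6.1] op 0.233
dp [-67.5 -33.5  -1.4] ang [0. 0. 0.] rows>= 2.0
```

```bash
python3 -m inch '[{"dp":[-3.2,-0.1,0],"angular":[0,0,0.038],"fingers":255},{"dp":[-6.5,-0.2,0],"angular":[0,0,0.076],"fingers":255},{"dp":[-12.9,-1,0],"angular":[0,0,0.153],"fingers":255},{"dp":[-19.3,-2.2,0],"angular":[0,0,0.229],"fingers":255},{"dp":[-25.6,-3.9,0],"angular":[0,0,0.305],"fingers":255},{"dp":[-31.7,-6,0],"angular":[0,0,0.381],"fingers":255},{"dp":[-37.6,-8.7,0],"angular":[0,0,0.458],"fingers":255},{"dp":[-43.4,-11.7,0],"angular":[0,0,0.534],"fingers":255},{"dp":[-48.8,-15.2,0],"angular":[0,0,0.61],"fingers":255},{"dp":[-54,-19.2,0],"angular":[0,0,0.686],"fingers":255}]';python3 -c "
from h import *; from math import pi
from rig import monitor
s=monitor.sense(); O=np.array([584.2,-114.4]); e=s['eef_pos']; R=Ro.from_euler('xyz',s['tcp_rot'])
v=e[:2]-O; print('r',np.hypot(*v))
th0=np.arctan2(v[1],v[0]); tgt=np.arctan2(np.sin(np.pi-.102),np.cos(np.pi-.102)); turn=(th0-tgt)%(2*np.pi); print('turn',turn)
for k in range(1,5):
    a=-turn*k/4; c,s_=np.cos(a),np.sin(a); w=O+np.array([[c,-s_],[s_,c]])@v
    print(k,R.inv().apply([w[0]-e[0],w[1]-e[1],0]).round(1),'angz',round(-a,3))
go([499.8,-105.5,146])"
```

```text
clock: 14.63
eef_pos: [499.8, -126.0, 144.7]
tcp_rot: [-3.141, -0.002, -1.45]
contact_force: [-1.1, -6.6, 3.6]
opening: 0.236
r 85.15995838329184
turn 0.23815784968295262
1 [-5.1 -0.1 -0. ] angz 0.06
2 [-10.1  -0.5  -0. ] angz 0.119
3 [-15.1  -1.1  -0. ] angz 0.179
4 [-20.1  -2.1  -0. ] angz 0.238
t 14.63 pos [ 499.8 -126.   144.7] rpy [-3.141e+00 -2.000e-03 -1.450e+00] F [-1.1 -6.6  3.6] op 0.236
dp [-20.3  -2.4  -1.3] ang [0. 0. 0.] rows>= 1.0
```

```bash
python3 -m inch '[{"dp":[-5.1,-0.1,0],"angular":[0,0,0.06],"fingers":255},{"dp":[-10.1,-0.5,0],"angular":[0,0,0.119],"fingers":255},{"dp":[-15.1,-1.1,0],"angular":[0,0,0.179],"fingers":255},{"dp":[-19.2,-1.9,0],"angular":[0,0,0.23],"fingers":255},{"dp":[-19.2,-1.9,0],"angular":[0,0,0.23],"fingers":255},{"dp":[-19.2,-1.9,0],"angular":[0,0,0.23],"fingers":255}]';python3 -c "
from h import *; from math import pi
from rig import monitor
snap('scene','k'); snap('top','k')
s=monitor.sense(); O=np.array([584.2,-114.4]); e=s['eef_pos']
v=e[:2]-O; print('r',np.hypot(*v))
th0=np.arctan2(v[1],v[0]); turn=(th0-(np.pi-.102))%(2*np.pi); print('turn left',turn)
go([499.8,-105.5,146])
im,d,p=load('scene_k'); a=cv2.resize(im[190:310,235:405],None,fx=4,fy=4,interpolation=cv2.INTER_CUBIC)
cv2.imwrite('pics/k.png',a)"
```

```text
clock: 15.13
eef_pos: [499.7, -106.2, 144.7]
tcp_rot: [-3.14, -0.0, -1.676]
contact_force: [-0.7, -2.7, 5.4]
opening: 0.242
r 84.92271986272357
turn left 0.004976171122984319
t 15.23 pos [ 499.7 -106.2  144.7] rpy [-3.14  -0.    -1.676] F [-0.3 -2.5  6.2] op 0.236
dp [-0.7 -0.1 -1.3] ang [0. 0. 0.] rows>= 1.0
```

View pics/k.png

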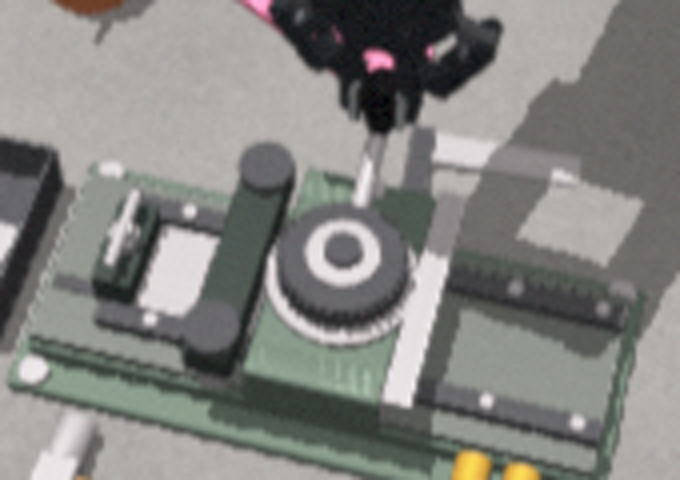

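```bash
python3 -m inch '[{"dp":[0,0,0],"angular":[0,0,0],"fingers":180},{"dp":[0,0,0],"angular":[0,0,0],"fingers":100},{"dp":[0,0,0],"angular":[0,0,0],"fingers":0},{"dp":[0,0,0],"angular":[0,0,0],"fingers":0},{"dp":[0,0,0],"angular":[0,0,0],"fingers":0},{"dp":[0,0,-5],"angular":[0,0,0],"fingers":0},{"dp":[0,0,-40],"angular":[0,0,0],"fingers":0},{"dp":[0,0,-80],"angular":[0,0,0],"fingers":0},{"dp":[0,0,-120],"angular":[0,0,0],"fingers":0},{"dp":[0,0,-140],"angular":[0,0,0],"fingers":0},{"dp":[0,0,-140],"angular":[0,0,0],"fingers":0},{"dp":[0,0,-140],"angular":[0,0,0],"fingers":0}]';python3 -c "
from h import *; from math import pi
snap('wrist','l'); snap('scene','l')
go([499.8,-105.5,146])
im,d,p=load('scene_l'); a=cv2.resize(im[190:310,235:405],None,fx=4,fy=4,interpolation=cv2.INTER_CUBIC)
cv2.imwrite('pics/l.png',a)"
```

```text
clock: 16.23
eef_pos: [499.7, -105.9, 285.5]
tcp_rot: [-3.139, -0.0, -1.676]
contact_force: [0.0, 0.5, -0.2]
opening: 1.001
t 16.33 pos [ 498.4 -105.6  283.1] rpy [ 3.14   0.    -1.676] F [-0.   0.3 -1.1] op 0.998
dp [ -0.2  -1.6 137.1] ang [0. 0. 0.] rows>= 4.0
```

View pics/wrist_l.png

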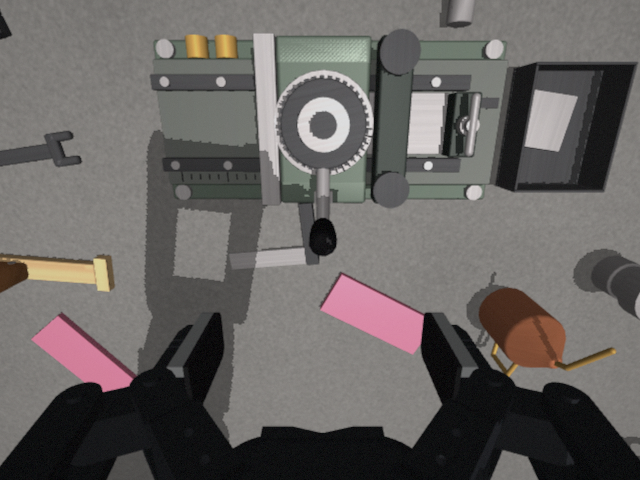

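View pics/l.png

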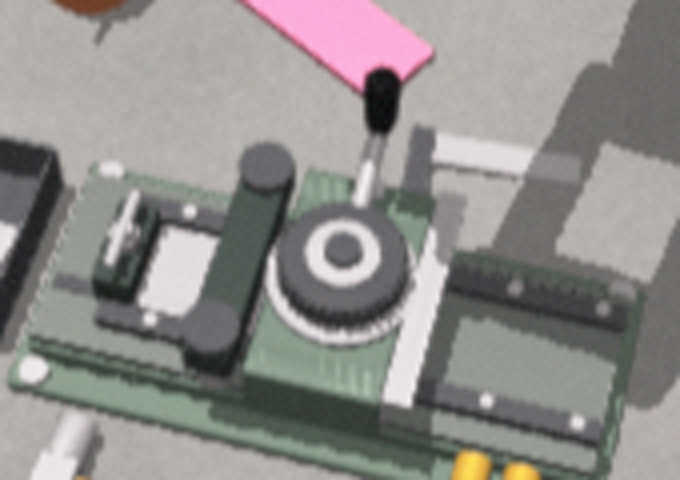

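Run:
```python
from h import *
im,d,p=load("wrist_l"); X=cloud(d,p)
m=np.zeros((480,640),bool); m[200:270,290:350]=1
m&=(X[...,2]>174)&(X[...,2]<190); Q=X[m]; v,u=np.nonzero(m); g=ray(p,u.mean(),v.mean(),180)
print("knob",Q.mean(0).round(1),g.round(1))
# collar white ring (bright) centre
gray=cv2.cvtColor(im,cv2.COLOR_BGR2GRAY)
# dark hub + ring via Hough
c=cv2.HoughCircles(gray[60:190,260:390],cv2.HOUGH_GRADIENT,1,20,param1=120,param2=20,minRadius=8,maxRadius=55); print(c)
cv2.imwrite("pics/l_crop.png",cv2.resize(im[30:260,250:400],None,fx=2.6,fy=2.6,interpolation=cv2.INTER_CUBIC))
cv2.imwrite("pics/l_crop2.png",cv2.resize(im[30:210,140:520],None,fx=2.1,fy=2.1,interpolation=cv2.INTER_CUBIC))
```

```text
knob [ 499.7 -105.4  179.3] [ 500.  -105.5  180. ]
[[[63.5 58.5 48.9]
  [50.5 77.5 32.1]
  [80.5 71.5 32.2]
  [78.5 44.5 27.7]]]
```

View pics/l_crop.png

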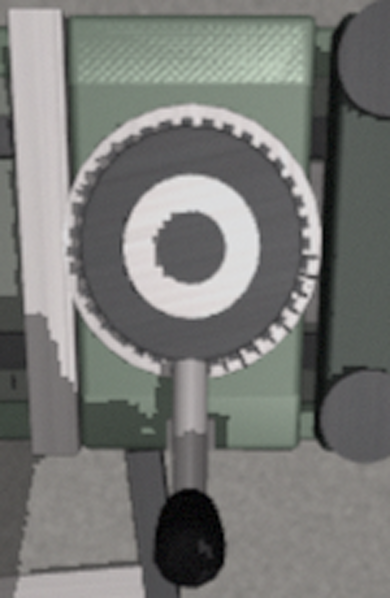

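View pics/l_crop2.png

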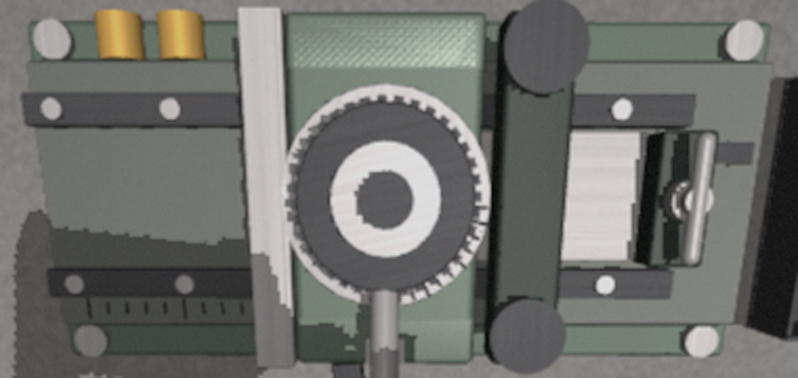

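Run:
```python
from h import *
im,d,p=load("wrist_l"); X=cloud(d,p)
S=lambda x,y:(140+(x+.5)/2.1-.5,30+(y+.5)/2.1-.5)
P=lambda x,y,z:ray(p,*S(x,y),z)
for a,b,z in [((51,107),(622,109),53),((75,284),(605,285),53),((52,39),(745,40),14),((90,340),(701,341),14)]:
    q=P(*a,z)-P(*b,z); print("yaw",-np.arctan2(q[0],q[1]), P(*a,z).round(1),P(*b,z).round(1))
for z in(115,125):
    c=ray(p,250+190.5/2.6-.5,30+246.5/2.6-.5,z); g=np.array([500,-105.5])
    v=g-c[:2]; print(z,c.round(1),np.hypot(*v),"lever dir minus pi",np.arctan2(v[1],v[0])-np.pi)
```

```text
yaw -0.10926989559780785 [640.2  36.   53. ] [ 611.1 -229.    53. ]
yaw -0.10791562150344186 [559.5  44.4  53. ] [ 530.8 -220.4   53. ]
yaw -0.10735890853015068 [676.5  43.3  14. ] [ 639.2 -302.3   14. ]
yaw -0.10770595751728099 [525.5  59.8  14. ] [ 488.2 -285.4   14. ]
115 [ 583.5 -114.3  115. ] 83.97734367855323 lever dir minus pi -0.10503570865899148
125 [ 583.5 -114.3  125. ] 83.98280216620734 lever dir minus pi -0.10479742683942606
```

```bash
python3 -c "
from h import *
snap('top','m'); snap('scene','m')"
```

```text
(no output)
```

View pics/top_m.png

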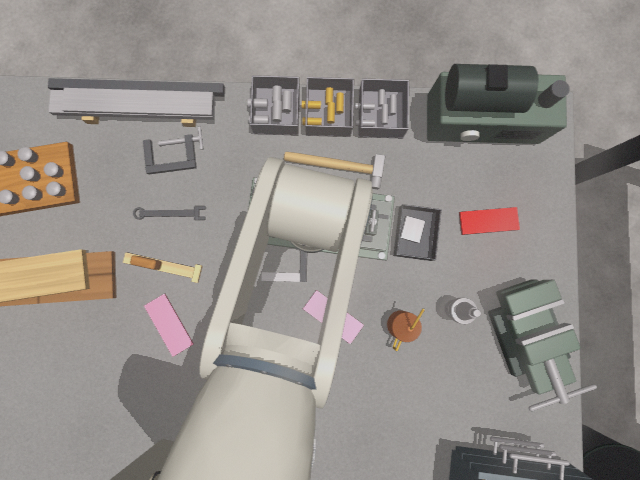

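View pics/scene_m.png

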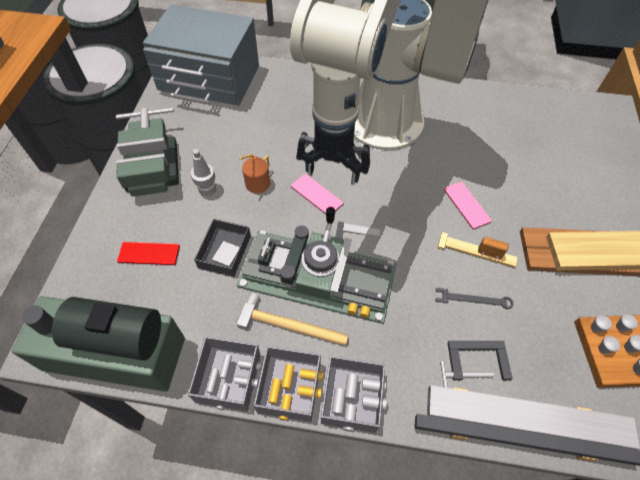

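Everything else is where it was at the start. The stick lies at (123–200, 255–283) in the top view, the gripper is clear of the work, and the lever stands over the mark.

```bash
python3 -c "
from rig import sign_off; print(sign_off())"
```

```text
the job is handed in; nothing more can be done
None
```

The bar is home against the length stop and clamped, and the push stick is back on the bench. I handed the job in at about 16.5 s of the 64 s allowed.

- **Bar:** I pushed it in about 80 mm with the stick only. At the end the push force rose from about 6.5 N to 18 N with no further movement. That happened at the position I had calculated for home. After I pulled the stick back, the wrist picture showed no gap at the stop. The top camera read the bar's front 3–4 mm short of where I expected the stop face. That camera was several mm off across the shear, so I trusted the force and the wrist picture.
- **Stick:** it lies flat within about 1–2 mm of where it started.
- **Collar:** I turned it clockwise about 0.91 rad by its grip. The last wrist picture put the lever within about 0.003 rad of the shear's -x direction, with the lever covering the pointer. My first estimate of the shear's angle was -0.102 rad and the last -0.108. By the first, the lever is 0.003 rad past the mark; by the last, 0.003 rad short.
- **Rest of the bench:** the last top and scene pictures show the other objects where they were at the start, though the arm hid part of the shear from above. The gripper was open and clear, and I saw no force over about 19 N.

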